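# Load a reagent pack under the analyser's sprung cover

### The arm

A 7-joint arm with a two-finger parallel gripper is mounted at the origin on the work surface. World frame = base frame: x ahead of the robot, y to its left, z up, the work surface at z = 0. Lengths are in mm, angles in rad, forces in N, time in s.
With the tool pointing down it reaches from about 350 to 900 mm from the base axis. Payload 8.1 kg.
Tool frame: the origin (TCP) lies midway between the tips of the shut fingers; the grasp point (between the pads) lies 19 mm behind it; z points along the fingers, y is the direction in which the jaws open and shut (so a half turn about z gives the same grasp; the last joint's range is limited). The gripper opens to 92 mm and grips with 3 to 60 N. Pads are 19 mm wide; open, the fingers measure 130 mm over their backs; the gripper's body (75 mm by 190 mm) begins 47 mm behind the grasp point.
Start: joints at [1.055, 0.434, 0.025, 1.573, -0.012, 1.134, -0.075], TCP at [250.713, -572.524, 226.742] pointing down, gripper open.
Joint ranges: [-2.62, 2.62], [-0.44, 2.09], [-1.27, 1.32], [0.08, 2.57], [-1.32, 4.46], [0.12, 2], [-2.74, 2.74]. Speed limits (rad/s): [2.22, 2.22, 3.01, 3.01, 3.14, 3.14, 3.14].

### API

Orientations are given as a unit quaternion [x, y, z, w].
In Python, from plant import r, hand, inverse_kinematics, monitor, imaging gives the robot as it stands. The module is installed in compiled form; this text tells all that it offers. Calls block until the motion is done:
- r.move_pose(position, orientation): joint-space move of the TCP to a pose.
- r.line_to(position, rotation=None, max_speed=150): straight line of the TCP; rotation=None keeps the orientation; max_speed is the mean speed in mm/s.
- r.move_j(angles): joint-space move.
- hand.move_gripper(opening, newtons=None): finger opening in mm; newtons is the grip in N (None keeps the last); returns when the fingers have stopped.
- r.dwell(seconds).
- inverse_kinematics(position, orientation): joint angles nearest the present ones, or None.
- monitor.get_obs(): the state.
- imaging.camera(name): name is "scene" or "top" or "wrist"; returns a dict with "color" (420x560x3 uint8, red, green, blue), "intrinsics" (3x3 intrinsics, pixels), "k1" (the pictures are not rectified: a ray, as slopes to the right and down, at radius r is drawn at 1 + k1 r^2 times it, then the intrinsics apply), "R" (3x3) and "t" (3): a world point X has camera coordinates R X + t. Camera axes: x right, y down, z forward; pixel columns grow to the right and rows downward; lengths in mm; the calibration is good to about 2 mm. A picture is of the moment at which its call begins. There is no depth.
A pose or a line that the arm cannot do raises r.Unreachable and nothing moves.
- r.job_done(): hands the job in, once; it reports no verdict.
The state is a dict: "time": time; "q": joint angles; "qvel": joint speeds; "joint_torque": joint torques, N m; "position": TCP position; "eef_rot": TCP orientation; "contact_force": force on the tool from outside, world axes, zero at the start; "ft_torque": the same for the moment, N m; "finger_gap": finger opening in mm.
Only numpy, scipy, OpenCV 4.12 (cv2) and the standard library are available. Lean on these libraries where they do the work, as an engineer would, in place of code of your own. Each camera call takes 0.05 s, during which the arm holds its last target. There are 200 camera calls.

### The job

Load the orange-capped reagent pack that stands on the analyser's ledge: with one fingertip lift the blue spring-closed cover by its front lip and hold it up, while the other fingertip pushes the pack along the lane, in under the cover, until it is fully home against the stop. Then take the fingers out so that the cover springs shut over the pack. Only push the pack, gently: do not squeeze it, lift it off the lane or tip it, and leave everything else where it stands.

Things in the scene. Friction and masses are not known exactly. Their poses are not given: they have to be found in the camera images.
- analyser: Fixed white bench analyser with a blue band. Origin: bench level, on the centre line of the lane across its front, at the bay's entrance. x: front to rear; y: along the lane into the bay (left seen from the front); z up. All mm below are in this frame. Grey base, top z 30, front face x -25.5; before it is bare bench. Housing x 80 to 280, y -125 to 150, top z 150.
- ledge (a point): Middle of the open ledge's floor (x 0, y -60, z 30). Ledge y -125 to 0, bay y 0 to 140, one lane floor at z 30 through both. The lane is x -21.5 to 21.5, between a front kerb (x -25.5 to -21.5, top z 38) and a rear fence (top z 44).
- stop (a point): On the face of the black end stop in the bay (x 14, y 60, z 48); the stop is x 6.5 to 21.5, y 60 to 72, top z 66. In front of and beyond it the bay is empty up to y 140, and has no front wall above the kerb, only the cover's front, so fingertips may travel along the lane's front part (x under 5) inside it.
- cover (a joint): Blue sprung cover over the bay, rad: 0 shut, to 0.7. A hood on two arms that turn about a low axis along y at x 46, z 8: opening, its front rises and swings rearward. Shut it spans y 0 to 139, top z 84, front panel x -38 to -35. Pushing its lip up and rearward with 2 to 4 N opens it; let go, it shuts by itself. The pack passes from about 0.27 rad on; 0.3 to 0.5 is good.
- skirt (a point): Middle of the lower edge of the cover's skirt, a plate across the bay's entrance (y 0 to 3, x -16 to 10) that moves with the cover. Shut, it hangs to z 60 and stops the pack, whose body reaches z 66 and caps z 70.
- cover_lip (a point): Middle of the cover's front lip: pale round bar, 8 mm thick, along y 0 to 139. Shut, its axis is at x -38, z 56 (underside z 52), 12 mm in front of the kerb. Fingertips leaning forward 30 to 45 degrees fit below it from the front; moved in and up they carry it. Open 0.35 rad its axis is at x -16, z 82. It slides along a finger that moves along y.
- pack: Loose reagent pack to be loaded, about 0.16 kg: white box with pale orange band, 40 mm (x) by 52 mm (y, along the lane) by 36 mm high, two orange caps to 40 mm. Origin: centre of its underside; axes as the analyser's. Starts on the ledge, square in the lane (1.5 mm play each side), its leading face 10 to 56 mm short of the entrance.
- home (a point): Where the pack's origin is when the pack is fully home against the stop (analyser x 0, y 34, z 30). The pack's trailing face is then at y 8, wholly inside the skirt.
- spare_pack: Loose bystander: like the pack, with a blue and a white cap, on the bench beyond the right end of the ledge. Leave alone.
- dish: Loose bystander: closed culture dish, 90 mm across, 15 mm high, on the bench in front of the analyser's left end. Leave alone.
- slide_box: Loose bystander: dark blue slide box, 85 by 98 by 34 mm, on the bench to the right. Leave alone.
- bottle_orange: Loose bystander: bottle with an orange cap, 72 mm across, 135 mm high, to the right. Leave alone.
- bottle_blue: Loose bystander: bottle with a blue cap, 60 mm across, 120 mm high, to the right. Leave alone.
- jar: Loose bystander: white jar with an orange lid, 60 mm across, 75 mm high, to the right. Leave alone.
- beaker: Loose bystander: clear beaker, 68 mm across, 85 mm high, to the left. Leave alone.
Things that resemble listed ones, but are neither listed nor needed, are in the scene too. Leave any green or purple look-alike of the pack alone.

How it is judged (in metres and radians):
On the way, in this order (a step that is already met when the one before it is completed fails the run):
1. a finger holds the cover up while the pack is still outside (value of joint cover above 0.22 rad and contact force between the fingers and cover above 0.3 N and y of pack in the frame of home below -0.054 m), for 0.1 s.
2. the pack's front half is under the cover while a finger still holds the cover up (value of joint cover above 0.22 rad and contact force between the fingers and cover above 0.3 N and y of pack in the frame of home above -0.034 m), for 0.1 s.
At the end, for the whole second after the job is handed in: The pack stands upright and at rest on the lane within 4 mm of fully home against the stop, and the cover is shut over it (under 0.03 rad) (y of pack in the frame of home between -0.004 and 0.004 m and x of pack in the frame of home between -0.004 and 0.004 m and z of pack in the frame of home below 0.003 m and angle between pack's own z axis and vertical below 0.05 rad and value of joint cover below 0.03 rad and linear speed of pack below 0.01 m/s); the robot touches nothing.
It fails at once if the pack is lifted off the lane (by 6 mm) or tipped (by 0.2 rad) (z of pack in the frame of home above 0.006 m or angle between pack's own z axis and vertical above 0.2 rad).
It fails at once if a bystander is moved by 15 mm (distance of any of spare_pack, dish, slide_box, bottle_orange, bottle_blue, jar, beaker from where it was at the start of the episode above 0.015 m).
It fails at once if the pack is squeezed or rammed (the fingers press on it with over 30 N) (contact force between the fingers and pack above 30 N).
It also fails if it takes over 45 s, if anything falls off the work surface, if the arm or the gripper's body presses on something with over 40 N, if the wrist force passes 120 N, or if a joint passes its speed limit or range.

## Working session

There is one attempt and no reset: what is moved stays moved. The work goes in short steps, each a Python script; the robot and the scene stay as the last script left them, time stands still between calls to the robot, and variables do not carry over. Pictures are saved under pics/ and viewed, about 8 in all and at most 12, crops included, and the job is handed in when it is done.

```bash
mkdir -p pics; ls
python3 - <<'E'
from plant import r,hand,inverse_kinematics,monitor,imaging
import cv2,numpy as np
o=monitor.get_obs();print(o)
for n in ["scene","top","wrist"]:
    c=imaging.camera(n);cv2.imwrite(f"pics/{n}0.png",c["color"][:,:,::-1])
    print(n,c["intrinsics"],c["k1"],c["R"],c["t"])
E
```

```text
pics
{'time': 0.0, 'q': array([ 1.05537655,  0.43519158,  0.02494108,  1.5740881 , -0.0116131 ,
        1.13397881, -0.07509843]), 'qvel': array([-3.98835938e-05,  2.09278546e-04,  2.98382274e-04,  1.12199743e-03,
       -9.86335414e-04, -1.27739295e-04, -9.30095283e-04]), 'joint_torque': array([-7.51437674e-04, -6.67859530e+01,  9.84555781e-01, -3.14464903e+01,
       -6.07625535e-02,  4.26218624e-02,  1.66796272e-04]), 'position': array([ 250.51457101, -572.05041843,  225.96757156]), 'eef_rot': array([ 9.78777309e-01,  2.04925355e-01, -2.10652376e-04, -7.30759174e-04]), 'contact_force': array([-0.27311392,  0.25876973,  0.5226483 ]), 'ft_torque': array([ 0.0691738 , -0.00933995,  0.04955085]), 'finger_gap': 91.8762036757112}
scene [[493.06422351   0.         277.52079213]
 [  0.         493.06422351 204.36056876]
 [  0.           0.           1.        ]] -0.17097296393877898 [[ 0.35526078  0.93471908  0.00948763]
 [ 0.7480939  -0.27821466 -0.60245508]
 [-0.56048666  0.22112629 -0.7980964 ]] [-198.5751282  -371.96244908 1876.7643708 ]
top [[384.12569264   0.         284.16845827]
 [  0.         384.12569264 216.23530478]
 [  0.           0.           1.        ]] -0.023141866871753833 [[ 8.94937842e-04 -9.99457752e-01 -3.29150621e-02]
 [-9.91640272e-01  3.36006166e-03 -1.28989460e-01]
 [ 1.29030112e-01  3.27553387e-02 -9.91099550e-01]] [ 14.35595255 585.43859717 953.78358803]
wrist [[368.74114969   0.         277.3146098 ]
 [  0.         368.74114969 209.64085488]
 [  0.           0.           1.        ]] 0.021232053900367812 [[ 0.4005388  -0.91627869 -0.00142423]
 [-0.87165632 -0.38151098  0.30767616]
 [-0.28246047 -0.1219948  -0.95149007]] [-623.57512194  -37.81357069  392.51558928]
```

```bash
python3 -c "
import cv2,numpy as np
a=cv2.imread('pics/scene0.png');b=cv2.imread('pics/top0.png')
cv2.imwrite('pics/s0.png',cv2.resize(a,(800,600)));cv2.imwrite('pics/t0.png',cv2.resize(b,(800,600)))"
```

```text
(no output)
```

View pics/s0.png

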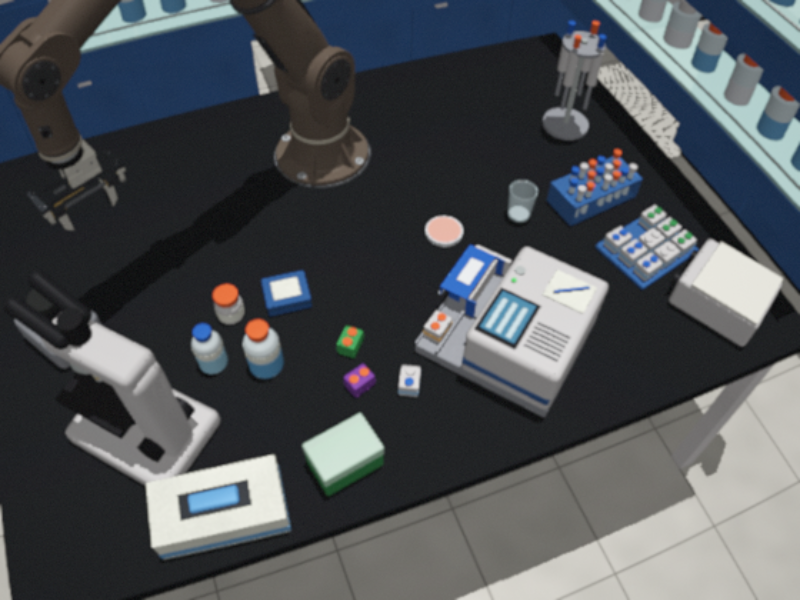

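View pics/t0.png

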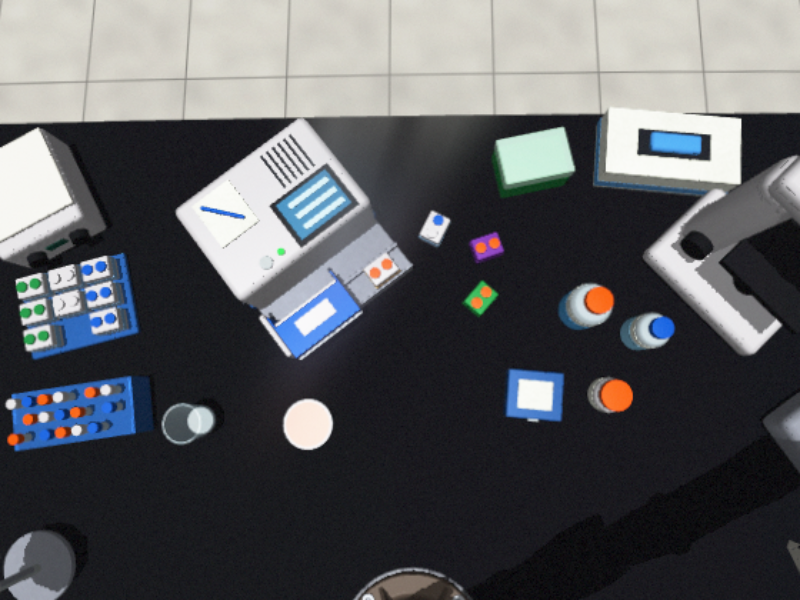

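The orange-capped pack on the ledge is at top (381,268) and scene (437,322). These could be mistaken for it:
- Green look-alike: top (481,298).
- Purple look-alike: top (487,247).
- Spare pack with blue and white caps: top (434,228).
- Orange-lidded jar and bottle: top (612,395) and (598,300).

I choose the pack standing on the analyser's ledge. Next I'll make a rough pose estimate, then get close wrist views.

```bash
cat > h.py <<'E'
import numpy as np,cv2,json,os
from scipy.spatial.transform import Rotation as Ro
from plant import r,hand,inverse_kinematics,monitor,imaging
def ray(c,uv):
    K=c["intrinsics"];d=np.array([(uv[0]-K[0,2])/K[0,0],(uv[1]-K[1,2])/K[1,1]]);s=d.copy()
    for _ in range(20): s=d/(1+c["k1"]*(s@s))
    R=c["R"];return -R.T@c["t"],R.T@np.array([s[0],s[1],1])
def onz(c,uv,z):
    o,d=ray(c,uv);return o+d*(z-o[2])/d[2]
def tri(obs):
    A=np.zeros((3,3));b=np.zeros(3);L=[]
    for c,uv in obs:
        o,d=ray(c,uv);d/=np.linalg.norm(d);P=np.eye(3)-np.outer(d,d);A+=P;b+=P@o;L.append((P,o))
    X=np.linalg.solve(A,b);return X,[float(np.linalg.norm(P@(X-o))) for P,o in L]
def proj(c,X):
    x=c["R"]@X+c["t"];s=x[:2]/x[2];s=s*(1+c["k1"]*(s@s));K=c["intrinsics"];return np.array([K[0,0]*s[0]+K[0,2],K[1,1]*s[1]+K[1,2]])
def shot(n,name):
    c=imaging.camera(n);cv2.imwrite(f"pics/{name}.png",c["color"][:,:,::-1])
    json.dump({k:np.asarray(v).tolist() for k,v in c.items() if k!="color"},open(f"pics/{name}.json","w"));return c
def load(name):
    c={k:np.array(v) for k,v in json.load(open(f"pics/{name}.json")).items()};c["color"]=cv2.imread(f"pics/{name}.png")[:,:,::-1];return c
def toolrot(yaw,a):   # tool z = lean a from down toward analyser +x ; tool y = +analyser y
    X=np.array([np.cos(yaw),np.sin(yaw),0]);Y=np.array([-np.sin(yaw),np.cos(yaw),0])
    z=np.sin(a)*X-np.cos(a)*np.array([0,0,1]);return np.c_[np.cross(Y,z),Y,z]
E
python3 - <<'E'
from h import *
c=shot("top","top1");s=shot("scene","scene1")
f=lambda u,v,z:onz(c,(u*.7,v*.7),z).round(1)
P=[f(177,212,150),f(303,119,150),f(412,265,30),f(381,268,66)];print(P)
d=P[0]-P[1];yaw=np.arctan2(-d[0],d[1]);print(np.degrees(yaw),np.linalg.norm(d))
Rz=Ro.from_euler('z',yaw).as_matrix()
print([ (P[0]-Rz@[280,150,150]),(P[1]-Rz@[280,-125,150]),P[2]-Rz@[-25.5,-125,30]])
O=P[2]-Rz@[-25.5,-125,30];print("pack in A",Rz.T@(P[3]-O))
w=imaging.camera("wrist");o=monitor.get_obs();T=Ro.from_quat(o["eef_rot"]).as_matrix()
print("cam in tool",T.T@(-w["R"].T@w["t"]-o["position"]),T.T@w["R"].T)
for a in (0,.35,.52,.7):
  for sgn in (1,-1):
    R=toolrot(yaw,a)@np.diag([sgn,sgn,1.]);q=Ro.from_matrix(R).as_quat()
    for p in ([-60,-40,60],[-5,-40,47],[-5,54,47],[-100,-20,200],[-170,-20,230]):
        k=inverse_kinematics((Rz@p+O),q);print(round(a,2),sgn,p,None if k is None else np.round(k,2))
E
```

```text
[array([735.6, 393. , 150. ]), array([896.1, 184.8, 150. ]), array([668. ,   2.8,  30. ]), array([655.3,  57.1,  66. ])]
37.62839138734646 262.88303482727827
[array([605.42423562, 103.25136692,   0.        ]), array([598.02637174, 112.8478483 ,   0.        ]), array([611.87846287, 117.36711164,   0.        ])]
pack in A [ -2.40604111 -74.24126614  66.        ]
cam in tool [  84.40151376   -0.63048481 -158.08038017] [[-5.87031761e-04 -9.51522075e-01 -3.07579902e-01]
 [ 9.99999791e-01 -4.75311441e-04 -4.38137566e-04]
 [ 2.70701319e-04 -3.07580095e-01  9.51522155e-01]]
0 1 [-60, -40, 60] [ 0.5   0.83 -1.07  1.77  0.84  1.07  1.34]
0 1 [-5, -40, 47] [ 0.41  0.91 -1.07  1.66  0.88  1.13  1.32]
0 1 [-5, 54, 47] [ 0.31  0.86 -1.07  1.77  0.87  1.07  1.14]
0 1 [-100, -20, 200] [ 0.56  0.55 -1.06  1.74  0.52  1.16  1.57]
0 1 [-170, -20, 230] [ 0.7   0.4  -1.06  1.83  0.38  1.14  1.74]
0 -1 [-60, -40, 60] [ 0.06  0.59 -0.33  1.81  0.26  0.79 -1.32]
0 -1 [-5, -40, 47] [-0.    0.67 -0.32  1.69  0.27  0.83 -1.36]
0 -1 [-5, 54, 47] [-0.03  0.64 -0.48  1.8   0.39  0.8  -1.62]
0 -1 [-100, -20, 200] 
[... 1400 characters left out ...]
[ 0.64  0.1  -0.49  2.19 -0.61  0.59 -0.29]
0.7 1 [-60, -40, 60] [ 0.86  0.79 -1.03  2.25  2.28  0.21  0.16]
0.7 1 [-5, -40, 47] [ 0.75  0.86 -1.03  2.17  2.15  0.28  0.26]
0.7 1 [-5, 54, 47] [ 0.6   0.82 -1.05  2.32  2.39  0.45 -0.15]
0.7 1 [-100, -20, 200] [ 1.08  0.4  -1.13  2.23 -0.44  0.21  2.71]
0.7 1 [-170, -20, 230] [-0.86  0.08  1.3   2.38 -1.18  0.75 -2.72]
0.7 -1 [-60, -40, 60] [ 0.76  0.71 -0.88  2.26  2.92  0.15  2.62]
0.7 -1 [-5, -40, 47] [ 0.55  0.71 -0.71  2.19  3.26  0.17  2.2 ]
0.7 -1 [-5, 54, 47] [ 0.49  0.72 -0.87  2.32  2.68  0.37  2.65]
0.7 -1 [-100, -20, 200] [ 0.68  0.25 -0.61  2.25 -1.13  0.36  0.22]
0.7 -1 [-170, -20, 230] [ 0.77  0.11 -0.5   2.29 -1.07  0.57  0.25]
```

```bash
python3 - <<'E'
from h import *
yaw=np.radians(36.8);Rz=Ro.from_euler('z',yaw).as_matrix();O=np.array([606,110,0.])
q=Ro.from_matrix(toolrot(yaw,.2)).as_quat()
r.line_to(monitor.get_obs()["position"]+[0,0,60])
hand.move_gripper(0,10)
r.move_pose(Rz@[-80,-110,220]+O,q);r.dwell(.3);a=shot("wrist","wa")
r.move_pose(Rz@[-80,40,220]+O,q);r.dwell(.3);b=shot("wrist","wb")
print(monitor.get_obs()["time"],monitor.get_obs()["q"].round(2))
cv2.imwrite("pics/wab.png",cv2.resize(np.vstack([a["color"],b["color"]])[:,:,::-1],(450,600)) )
E
python3 - <<'E'
import cv2
for n in 'ab': cv2.imwrite(f'pics/w{n}8.png',cv2.resize(cv2.imread(f'pics/w{n}.png'),(800,600),interpolation=cv2.INTER_CUBIC))
E
```

```text
5.9583 [ 0.66  0.39 -1.13  1.91  0.4   0.89  1.58]
```

View pics/wa8.png

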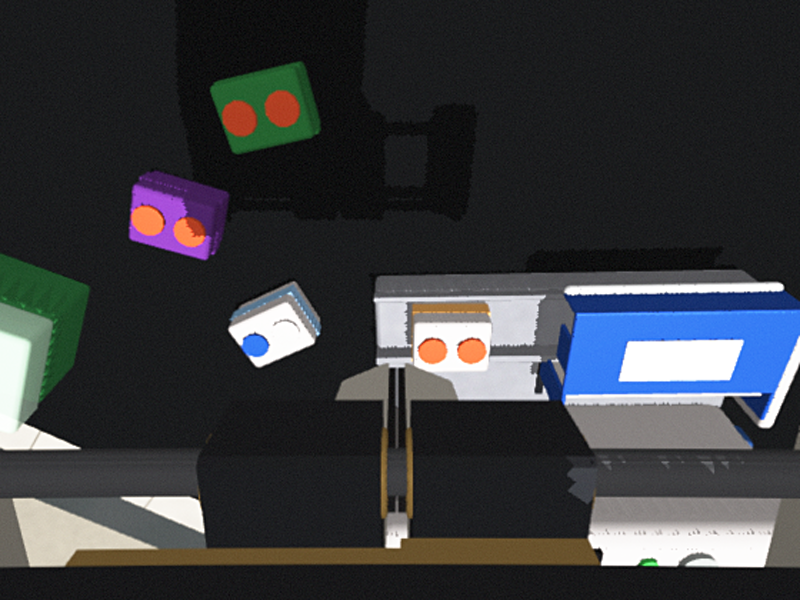

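View pics/wb8.png

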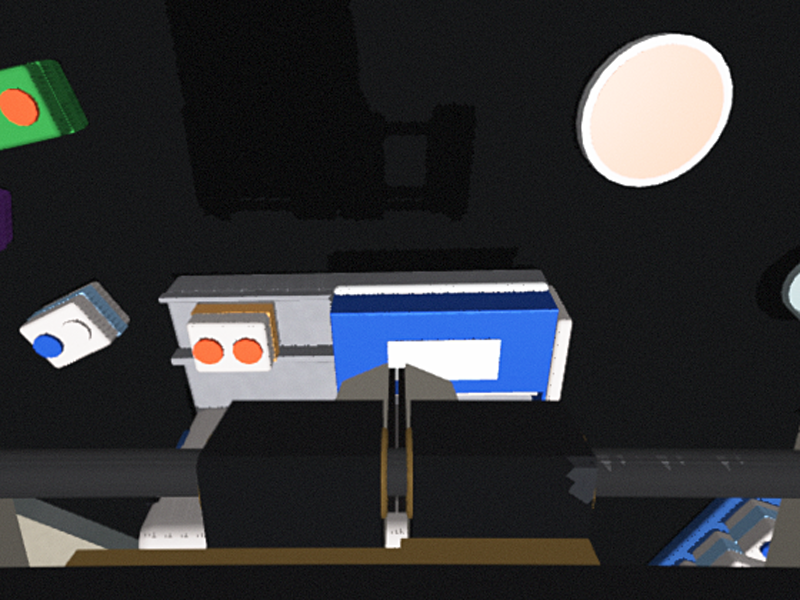

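The wrist views show the chosen pack, white with two orange caps, on the ledge: caps at (432,350) and (472,350) in view a, (208,350) and (248,350) in view b. The lip bar is at y≈290: ends at x=565 and 783 in view a, 333 and 548 in view b. Now I'll triangulate these.

Run:
```python
from h import *
a,b=load("wa"),load("wb");t=load("top1");s=load("scene1")
def caps(c,u0,u1,v0,v1):
    hsv=cv2.cvtColor(c["color"],cv2.COLOR_RGB2HSV);m=cv2.inRange(hsv,(3,150,150),(14,255,255));k=np.zeros_like(m);k[v0:v1,u0:u1]=m[v0:v1,u0:u1]
    n,_,st,ce=cv2.connectedComponentsWithStats(k);return sorted([tuple(ce[i]) for i in range(1,n) if st[i,4]>20])
g=.7
ca=caps(a,280,350,225,265);cb=caps(b,125,195,225,265);ct=caps(t,250,285,170,205);print(ca,cb,ct)
X=[tri([(a,ca[i]),(b,cb[i])]) for i in(0,1)];print(X)
# lip bar rows: white mask column centre at bar
def bar(c,u0,u1):
    out=[]
    for u in range(u0,u1,6):
        col=c["color"][192:222,u].astype(int);m=(col.min(1)>190).nonzero()[0]
        if len(m):out.append((u,192+m.mean(),len(m)))
    return out
A=bar(a,400,545);B=bar(b,237,380);print(A[::6],B[::6])
def ends(c,u0,u1):
    m=(c["color"][198:209,u0:u1].astype(int).min(2)>190).sum(0)>2;i=m.nonzero()[0];return u0+i.min(),u0+i.max()+1
ea,eb=ends(a,385,559),ends(b,225,392);print(ea,eb)
va=np.polyfit([x[0] for x in A],[x[1] for x in A],1);vb=np.polyfit([x[0] for x in B],[x[1] for x in B],1)
L=tri([(a,(ea[0],np.polyval(va,ea[0]))),(b,(eb[0],np.polyval(vb,eb[0])))]);R=tri([(a,(ea[1],np.polyval(va,ea[1]))),(b,(eb[1],np.polyval(vb,eb[1])))])
print("lip ends",L,R)
d=R[0]-L[0];yaw=np.arctan2(-d[0],d[1]);print("yaw lip",np.degrees(yaw),np.linalg.norm(d))
for nm,p,q in(("kerb corner rear/front edges y-125",(376,297),(162,298)),("base front corner top",(376,277),(176,277)),("coverTopFrontCorner",(568,313),(333,311))):
    print(nm,tri([(a,np.array(p)*g),(b,np.array(q)*g)]))
for c in range(2):
  print("cap z70 cast",onz(a,ca[c],70),onz(b,cb[c],70),onz(t,ct[c],70) if len(ct)==2 else "")
d=X[1][0]-X[0][0];print("yaw caps",np.degrees(np.arctan2(-d[0],d[1])))
for yaw in (yaw,):
  Rz=Ro.from_euler('z',yaw).as_matrix()
  print("O from lip",L[0]-Rz@[-38,0,56],R[0]-Rz@[-38,139,56]);O=(L[0]-Rz@[-38,0,56]+R[0]-Rz@[-38,139,56])/2
  print("pack A",Rz.T@((X[0][0]+X[1][0])/2-O))
```

```text
[(np.float64(302.4141791044776), np.float64(245.1492537313433)), (np.float64(329.6832061068702), np.float64(245.12213740458014))] [(np.float64(145.26119402985074), np.float64(245.74253731343285)), (np.float64(172.7078651685393), np.float64(245.50187265917603))] [(np.float64(261.8235294117647), np.float64(190.5)), (np.float64(270.5), np.float64(184.5))]
[(array([664.92526819,  46.6052345 ,  68.73142458]), [0.14762606779761386, 0.14762606779778356]), (array([649.32113754,  67.38291806,  68.66709075]), [0.08324598559974164, 0.08324598559974135])]
[(400, np.float64(203.0), 7), (436, np.float64(202.5), 6), (472, np.float64(201.5), 6), (508, np.float64(201.5), 6), (544, np.float64(200.5), 6)] [(237, np.float64(203.0), 5), (273, np.float64(202.5), 6), (309, np.float64(201.5), 6), (345, np.float64(201.0), 5)]
(np.int64(396), np.int64(548)) (np.int64(235), np.int64(383))
lip ends (array([581.83234956,  92.19537896,  56.47592015]), [0.0025962941860854126, 0.0025962941859474834]) (array([497.38581599, 199.56334564,  58.13505559]), [0.0626465934443295, 0.06264659344433897])
yaw lip 38.18558717376884 136.60838198767362
kerb corner rear/front edges y-125 (array([670.06256261,   2.91402346,  35.49763013]), [0.25033073302789255, 0.25033073302778613])
base front corner top (array([670.0044593 ,   1.63580746,   5.46375041]), [0.0677750409631792, 0.0677750409630697])
coverTopFrontCorner (array([589.39764597,  96.70783251,  69.83738895]), [0.6696780535271076, 0.6696780535272974])
cap z70 cast [664.13832744  45.87824024  70.        ] [664.05081946  46.59415507  70.        ] [647.06061186  69.11384521  70.        ]
cap z70 cast [648.63655413  66.57531632  70.        ] [648.39136089  67.24084118  70.        ] [662.37623037  47.24312329  70.        ]
yaw caps 36.90670857103554
O from lip [6.11700822e+02 1.15687385e+02 4.75920153e-01] [613.18557458 113.79962422   2.13505559]
pack A [ -0.58227516 -73.01342519  67.39376979]
```

```bash
cat >> h.py <<'E'
YAW=np.radians(38.2);O=np.array([612.4,115.2,0.8]);RZ=Ro.from_euler('z',YAW).as_matrix()
LEAN=.65;Q=Ro.from_matrix(toolrot(YAW,LEAN)).as_quat()
W=lambda p:RZ@np.array(p,float)+O
A=lambda p:RZ.T@(np.array(p)-O)
def st(m=""):
    o=monitor.get_obs();print(m,"t",round(o["time"],2),"A",A(o["position"]).round(1),"F",(RZ.T@o["contact_force"]).round(1),"gap",round(o["finger_gap"],1),"q",o["q"].round(2));return o
E
python3 - <<'E'
from h import *
for p in([-150,-100,200],[-80,-128,110],[-4,-128,48],[-4,-72,48],[-70,-35,30],[-5,-35,47],[-5,54,47]):
    for a in(.55,.65,.75):
        k=inverse_kinematics(W(p),Ro.from_matrix(toolrot(YAW,a)).as_quat());print(p,a,None if k is None else k.round(2))
r.move_pose(W([-130,-100,180]),Q);st()
for p in([-80,-128,110],[-4,-128,48],[-4,-72,48],[-70,-35,30],[-5,-35,47],[-5,54,47]):
    k=inverse_kinematics(W(p),Q);print(p,None if k is None else k.round(2))
E
```

```text
[-150, -100, 200] 0.55 [ 1.23  0.54 -1.26  2.04  0.27  0.52  2.15]
[-150, -100, 200] 0.65 [-0.4   0.34  0.96  2.21 -1.26  0.93 -2.63]
[-150, -100, 200] 0.75 [ 0.24  0.27  0.21  2.22 -1.3   0.74 -2.57]
[-80, -128, 110] 0.55 [ 0.93  0.7  -1.03  2.    0.57  0.37  1.89]
[-80, -128, 110] 0.65 [ 0.99  0.73 -1.05  2.05  0.55  0.24  1.96]
[-80, -128, 110] 0.75 [ 1.08  0.81 -1.12  2.09  0.78  0.16  1.8 ]
[-4, -128, 48] 0.55 [ 0.68  0.79 -0.86  1.93  0.76  0.27  1.66]
[-4, -128, 48] 0.65 [ 0.79  0.86 -0.96  1.98  1.13  0.2   1.37]
[-4, -128, 48] 0.75 [ 0.85  0.91 -0.98  2.03  1.72  0.12  0.85]
[-4, -72, 48] 0.55 [ 0.56  0.7  -0.75  2.03  0.79  0.15  1.52]
[-4, -72, 48] 0.65 [ 0.77  0.86 -1.02  2.08  1.63  0.25  0.81]
[-4, -72, 48] 0.75 [ 0.81  0.89 -1.01  2.13  2.27  0.2   0.23]
[-70, -35, 30] 0.55 [ 0.79  0.8  -1.03  2.2   1.62  0.3   0.77]
[-70, -35, 30] 0.65 [ 0.82  0.81 -0.98  2.26  2.24  0.23  0.22]
[-70, -35, 30] 0.75 [ 0.98  1.01 -1.18  2.3   2.28  0.38  0.32]
[-5, -35, 47] 0.55 [ 0.61  0.74 -0.91  2.09  1.35  0.24  0.94]
[-5, -35, 47] 0.65 [ 0.62  0.74 -0.84  2.16  2.25  0.14  0.08]
[-5, -35, 47] 0.75 [ 0.81  0.92 -1.09  2.2   2.29  0.32  0.18]
[-5, 54, 47] 0.55 [ 0.31  0.6  -0.68  2.23  2.19  0.14 -0.11]
[-5, 54, 47] 0.65 [ 0.56  0.76 -1.    2.28  2.27  0.37 -0.06]
[-5, 54, 47] 0.75 [ 0.73  0.99 -1.24  2.34  2.3   0.6   0.07]
 t 6.74 A [-129.8  -99.8  180.3] F [0.6 0.5 1. ] gap 0.5 q [ 1.22  0.61 -1.25  2.09  0.3   0.36  2.16]
[-80, -128, 110] [ 0.97  0.7  -1.    2.05  0.39  0.22  2.1 ]
[-4, -128, 48] [ 0.79  0.86 -0.96  1.98  1.13  0.2   1.37]
[-4, -72, 48] [ 0.77  0.86 -1.02  2.08  1.63  0.25  0.81]
[-70, -35, 30] [ 0.85  0.84 -1.03  2.26  2.14  0.26  0.33]
[-5, -35, 47] [ 0.72  0.83 -1.02  2.15  1.88  0.27  0.5 ]
[-5, 54, 47] [ 0.59  0.79 -1.04  2.28  2.21  0.4   0.01]
```

Run:
```python
from h import *
try:
    r.move_pose(W([-80,-128,110]),Q);st()
    r.line_to(W([-4,-128,48]),max_speed=100);st()
    for y in(-110,-95,-85,-78,-72):
        r.line_to(W([-4,y,48]),max_speed=40);st("push")
    shot("top","t2");shot("scene","s2")
    r.line_to(W([-4,-80,48]),max_speed=60);r.line_to(W([-80,-80,110]),max_speed=120);st();shot("wrist","w2")
except Exception as e: print(repr(e));st()
cv2.imwrite("pics/w2b.png",cv2.resize(cv2.imread("pics/w2.png"),(800,600)))
```

```text
t 7.19 A [ -77.7 -125.6  110.6] F [ 0.2  0.3 -0.1] gap 0.5 q [ 0.96  0.7  -1.    2.05  0.39  0.23  2.1 ]
Unreachable('the arm cannot follow that straight line within its joint ranges')
 t 7.19 A [ -77.7 -125.6  110.6] F [ 0.2  0.3 -0.1] gap 0.5 q [ 0.96  0.7  -1.    2.05  0.39  0.23  2.1 ][ WARN:0@0.543] global loadsave.cpp:275 findDecoder imread_('pics/w2.png'): can't open/read file: check file path/integrity
Traceback (most recent call last):
cv2.error: OpenCV(4.12.0) /io/opencv/modules/imgproc/src/resize.cpp:4208: error: (-215:Assertion failed) !ssize.empty() in function 'resize'
```

```bash
cat > pre.py <<'E'
from h import *
q=Ro.from_matrix(toolrot(YAW,.38)).as_quat()
try:
    r.move_pose(W([-50,-128,120]),q);st()
    r.line_to(W([-3,-128,50]),max_speed=100);st()
    for y in(-110,-95,-85,-78,-72):
        r.line_to(W([-3,y,50]),max_speed=40);st("push")
    shot("top","t2");shot("scene","s2")
    r.line_to(W([-3,-80,50]),max_speed=60);r.line_to(W([-50,-80,120]),max_speed=120);st();shot("wrist","w2")
    cv2.imwrite("pics/w2b.png",cv2.resize(cv2.imread("pics/w2.png"),(800,600)))
except Exception as e: print(repr(e));st()
E
python3 pre.py
```

```text
t 7.7 A [ -48.7 -127.   122.1] F [-0.1 -0.2 -0.5] gap 0.5 q [ 0.65  0.6  -0.8   1.85  0.36  0.56  1.97]
 t 8.69 A [  -3.1 -128.3   50.4] F [ 0.3 -0.3 -0.6] gap 0.2 q [ 0.49  0.71 -0.68  1.82  0.44  0.45  1.87]
push t 9.29 A [  -3.  -109.8   50.1] F [ 0.2  0.1 -0.4] gap 0.5 q [ 0.46  0.69 -0.66  1.86  0.44  0.42  1.84]
push t 9.82 A [ -2.9 -94.6  50.1] F [-0.  -0.3  0.5] gap 0.3 q [ 0.44  0.68 -0.65  1.88  0.45  0.4   1.82]
push t 10.22 A [ -2.9 -84.5  50.1] F [-0.7  0.1 -0. ] gap 0.3 q [ 0.42  0.67 -0.65  1.9   0.45  0.39  1.8 ]
push t 10.54 A [ -2.9 -77.5  50. ] F [-0.1  0.1 -0.1] gap 0.6 q [ 0.41  0.66 -0.64  1.91  0.45  0.38  1.79]
push t 10.84 A [ -3.  -71.5  50. ] F [-0.4  0.1  0.7] gap 0.4 q [ 0.4   0.65 -0.64  1.92  0.45  0.37  1.78]
 t 12.07 A [-50.  -79.9 119.7] F [1.  0.1 0.3] gap 0.4 q [ 0.6   0.55 -0.79  1.93  0.36  0.5   1.89]
```

View pics/w2b.png

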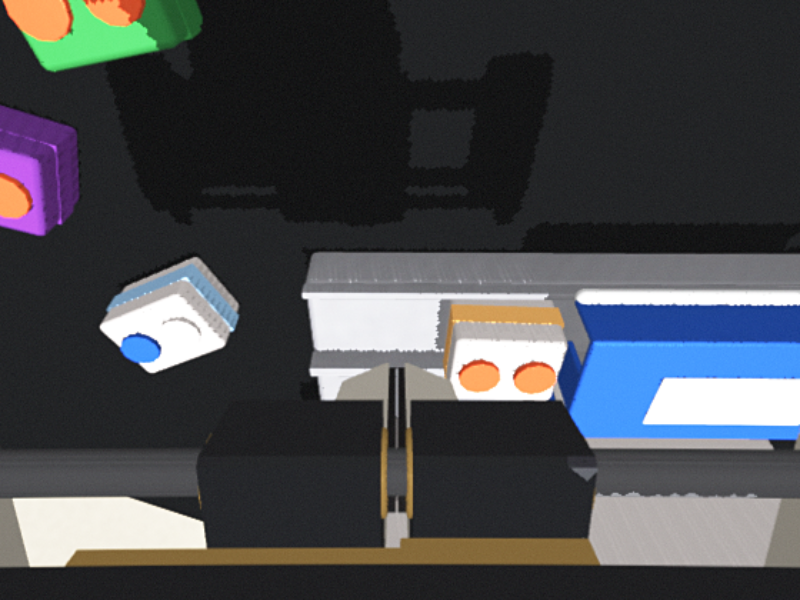

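```bash
cat >> h.py <<'E'
LEAN=.7;Q=Ro.from_matrix(toolrot(YAW,LEAN)).as_quat()
def tcp(th,s,y,gap=0.):
    d=np.array([np.sin(LEAN),-np.cos(LEAN)]);n=np.array([np.cos(LEAN),np.sin(LEAN)])
    L=np.array([46+(-84*np.cos(th)+48*np.sin(th)),8+84*np.sin(th)+48*np.cos(th)])
    p=L-(13.5+gap)*n+s*d;return [p[0],y,p[1]]
E
python3 - <<'E'
from h import *
w=load("w2")
C=[A(onz(w,np.array(p)*.7,69)) for p in((479,376),(534,378))];print("pack y",C,np.mean(C,0))
print("lip left end",A(onz(w,(577*.7,297*.7),56.8)))
try:
    r.move_pose(W([-110,-45,110]),Q);hand.move_gripper(92,20);st()
    pts=[tcp(0,-25,-36,8),tcp(0,9,-36,4),tcp(.12,13,-36),tcp(.22,18,-36),tcp(.36,32,-36),tcp(.36,32,-30),tcp(.36,32,54)]
    for p in pts:
        k=inverse_kinematics(W(p),Q);print(np.round(p,1),None if k is None else k.round(2))
    r.line_to(W([-100,-36,60]),max_speed=120);st()
    r.line_to(W(pts[0]),max_speed=100);st()
except Exception as e: print(repr(e));st()
E
```

```text
pack y [array([ -0.15810598, -40.70759173,  68.2       ]), array([  1.20217345, -14.74053571,  68.2       ])] [  0.52203373 -27.72406372  68.2       ]
lip left end [-38.08784656   0.07488793  56.        ]
Unreachable('the arm cannot take that pose within its joint ranges')
 t 12.12 A [-49.9 -79.7 119.4] F [-0.2  0.8  0.1] gap 0.1 q [ 0.6   0.55 -0.79  1.93  0.36  0.5   1.9 ]
```

Run:
```python
from h import *
for p in([-110,-45,80],[-110,-30,50],[-90,-36,60],[-80,-36,40],[-70,-36,60],tcp(0,-25,-36,8),tcp(0,9,-36,4),tcp(.12,13,-36),tcp(.22,18,-36),tcp(.36,32,-36),tcp(.36,32,54)):
    k=inverse_kinematics(W(p),Q);print(np.round(p,1),None if k is None else k.round(2))
```

```text
[-110  -45   80] [ 0.81  0.59 -0.76  2.3   4.19  0.16 -1.74]
[-110  -30   50] [ 0.96  0.79 -1.04  2.34  2.48  0.2   0.03]
[-90 -36  60] [ 0.93  0.77 -1.03  2.29  2.38  0.18  0.1 ]
[-80 -36  40] [ 0.9   0.84 -1.04  2.29  2.37  0.24  0.13]
[-70 -36  60] [ 0.88  0.78 -1.03  2.27  2.31  0.19  0.15]
[-70.5 -36.   61.3] [ 0.88  0.78 -1.03  2.27  2.3   0.19  0.15]
[-45.6 -36.   37.8] [ 0.83  0.86 -1.04  2.24  2.29  0.27  0.19]
[-33.6 -36.   47.1] [ 0.81  0.84 -1.03  2.22  2.23  0.25  0.22]
[-24.2 -36.   50.7] [ 0.79  0.83 -1.03  2.2   2.19  0.25  0.24]
[ -5.4 -36.   49.3] [ 0.76  0.85 -1.03  2.17  2.14  0.26  0.28]
[-5.4 54.  49.3] [ 0.61  0.81 -1.05  2.31  2.39  0.42 -0.14]
```

```bash
cat > lift.py <<'E'
from h import *
try:
    if A(monitor.get_obs()["position"])[0]>-60: r.line_to(W([-100,-60,140]),max_speed=200)
    st()
    k=inverse_kinematics(W([-110,-30,50]),Q);print(k.round(2))
    r.move_j(k);hand.move_gripper(92,20);st()
    r.line_to(W([-80,-36,34]),max_speed=100);st()
    r.line_to(W(tcp(0,9,-36,4)),max_speed=60);st("under");shot("wrist","w3a")
    for p in (tcp(0,9,-36),tcp(.12,13,-36),tcp(.22,18,-36)): r.line_to(W(p),max_speed=40);st("lift")
    shot("wrist","w3");shot("scene","s3")
except Exception as e: print(repr(e));st()
c=cv2.imread("pics/w3.png");s=cv2.imread("pics/s3.png")[140:300,250:450]
cv2.imwrite("pics/w3b.png",cv2.resize(np.hstack([c,cv2.resize(s,(525,420))]),(800,310)))
E
python3 lift.py
```

```text
t 12.56 A [-100.1  -60.1  139.9] F [ 0.9  0.1 -0.7] gap 0.2 q [ 0.73  0.47 -0.89  2.02  0.3   0.5   1.96]
[ 0.96  0.79 -1.04  2.34  2.48  0.2   0.03]
 t 15.91 A [-110.  -30.   50.] F [-0.1  0.  -1.3] gap 91.9 q [ 0.96  0.79 -1.04  2.34  2.48  0.2   0.03]
 t 16.4 A [-80.1 -35.4  33.8] F [ 1.1 -0.1  0.3] gap 91.5 q [ 0.88  0.84 -1.01  2.29  2.47  0.24  0.03]
under t 17.12 A [-45.7 -35.8  37.7] F [-0.6  0.3 -0.1] gap 91.4 q [ 0.8   0.83 -0.98  2.24  2.43  0.23  0.02]
lift t 17.43 A [-42.9 -35.9  40.3] F [-1.6  0.6 -1.3] gap 91.7 q [ 0.79  0.82 -0.98  2.24  2.43  0.23  0.02]
lift t 17.85 A [-33.1 -36.   47.5] F [-0.9 -1.  -3.1] gap 91.9 q [ 0.77  0.8  -0.97  2.22  2.41  0.21  0.02]
lift t 18.25 A [-23.7 -36.1  51. ] F [-0.5 -0.4 -1.7] gap 91.5 q [ 0.75  0.79 -0.96  2.21  2.39  0.2   0.02]
```

View pics/w3b.png

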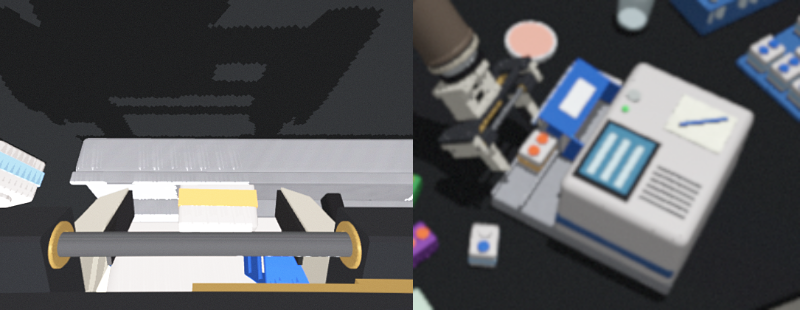

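Run:
```python
from h import *
try:
    for p in (tcp(.34,21,-36),tcp(.37,32,-36)): r.line_to(W(p),max_speed=40);st("lift")
    r.dwell(.15);st();shot("wrist","w4");s=shot("scene","s4");t=shot("top","t4")
except Exception as e: print(repr(e));st()
# predicted label/lip pixels
for th in(0,.2,.3,.37,.45):
    f=lambda y:W([46-84*np.cos(th)+48*np.sin(th),y,8+84*np.sin(th)+48*np.cos(th)])
    print(th,"lip ends top",proj(t,f(139)).round(1),"scene",proj(s,f(139)).round(1),proj(s,f(0)).round(1))
c=cv2.imread("pics/t4.png")[170:270,160:300];s=cv2.imread("pics/s4.png")[150:270,280:400]
cv2.imwrite("pics/w4b.png",np.hstack([cv2.resize(c,None,fx=4,fy=4),np.zeros((400,10,3),np.uint8),cv2.resize(s[:100,:55],(220,400))]))
cv2.imwrite("pics/w4c.png",np.hstack([cv2.resize(c,(420,300)),cv2.resize(s,(300,300))]))
```

```text
lift t 18.79 A [-13.6 -36.   56.8] F [-1.3  0.2 -1.5] gap 92.1 q [ 0.72  0.77 -0.94  2.19  2.37  0.18  0.02]
lift t 19.23 A [ -4.4 -35.9  49.7] F [-1.3 -0.9 -3.1] gap 91.6 q [ 0.7   0.79 -0.93  2.18  2.37  0.2   0.02]
 t 19.38 A [ -4.7 -35.9  49.9] F [-0.6  0.9 -1.6] gap 92.3 q [ 0.7   0.79 -0.93  2.18  2.37  0.2   0.02]
0 lip ends top [209.7 250.5] scene [328.7 176.5] [308.1 205.7]
0.2 lip ends top [205.6 246.7] scene [332.2 174.7] [311.6 204.1]
0.3 lip ends top [203.3 244.4] scene [334.3 174.1] [313.7 203.7]
0.37 lip ends top [201.7 242.6] scene [335.9 173.9] [315.3 203.5]
0.45 lip ends top [199.7 240.5] scene [337.7 173.7] [317.2 203.4]
```

View pics/w4c.png

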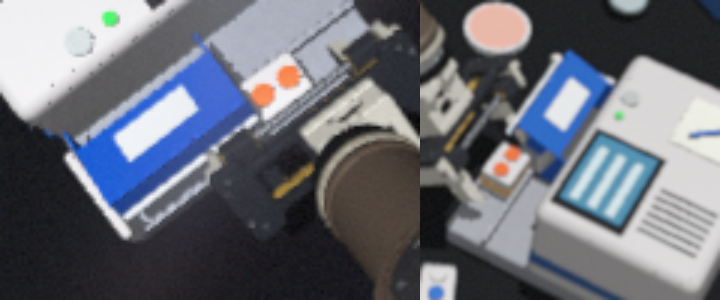

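The cover is up at about 0.37 rad. The label shifted by (-9.6,-11.3) px in the top view, which fits that angle. The pack is still outside at y≈-28. Now I'll push.

Run:
```python
from h import *
try:
    x,_,z=tcp(.37,32,0)
    for y in(-12,5,20,35,44): r.line_to(W([x,y,z]),max_speed=45);o=st("push")
    F0=(RZ.T@o["contact_force"])[1]
    y=44
    while y<58:
        y+=1;r.line_to(W([x,y,z]),max_speed=25);o=monitor.get_obs();o2=monitor.get_obs();F=(RZ.T@o["contact_force"]);print(y,A(o["position"])[1].round(1),F.round(1))
        if F[1]<-4.5: break
    st()
    shot("wrist","w5");shot("top","t5");s=shot("scene","s5")
except Exception as e: print(repr(e));st()
c=cv2.imread("pics/t5.png")[170:270,160:300];s=cv2.imread("pics/s5.png")[150:270,280:400];w=cv2.imread("pics/w5.png")
cv2.imwrite("pics/w5c.png",np.vstack([np.hstack([cv2.resize(c,(420,300)),cv2.resize(s,(300,300))]),cv2.resize(w[150:],(720,290))]))
```

```text
push t 20.21 A [ -4.7 -11.1  49.9] F [-1.   0.7 -0.9] gap 91.8 q [ 0.69  0.8  -0.97  2.21  2.36  0.26 -0.01]
push t 20.73 A [-4.7  6.2 49.9] F [-1.6  1.3 -0.8] gap 91.6 q [ 0.68  0.81 -1.    2.24  2.36  0.3  -0.03]
push t 21.22 A [-4.7 21.2 49.9] F [-1.3  0.1 -0.7] gap 91.7 q [ 0.66  0.81 -1.02  2.26  2.36  0.34 -0.05]
push t 21.7 A [-4.7 36.3 50. ] F [-1.2  1.3 -1.4] gap 91.9 q [ 0.65  0.82 -1.05  2.29  2.36  0.38 -0.07]
push t 22.05 A [-4.7 44.8 49.9] F [-1.3  1.3 -1.3] gap 92.0 q [ 0.64  0.82 -1.06  2.3   2.36  0.41 -0.08]
45 45.0 [-1.3  0.4 -1.4]
46 45.6 [-1.1 -2.  -0.9]
47 46.9 [-1.6 -1.2 -1.5]
48 48.1 [-0.9 -2.1 -1.3]
49 49.2 [-0.2 -1.8 -1.1]
50 50.1 [-1.  -1.8 -1.4]
51 51.1 [-1.8 -2.  -0.4]
52 52.2 [-1.3 -1.2 -0.2]
53 52.8 [-1.9 -1.5 -0.8]
54 52.9 [-2.1 -5.4 -0.9]
 t 24.55 A [-4.6 52.9 49.9] F [-2.1 -5.4 -0.9] gap 91.7 q [ 0.63  0.82 -1.07  2.31  2.35  0.44 -0.1 ]
```

View pics/w5c.png

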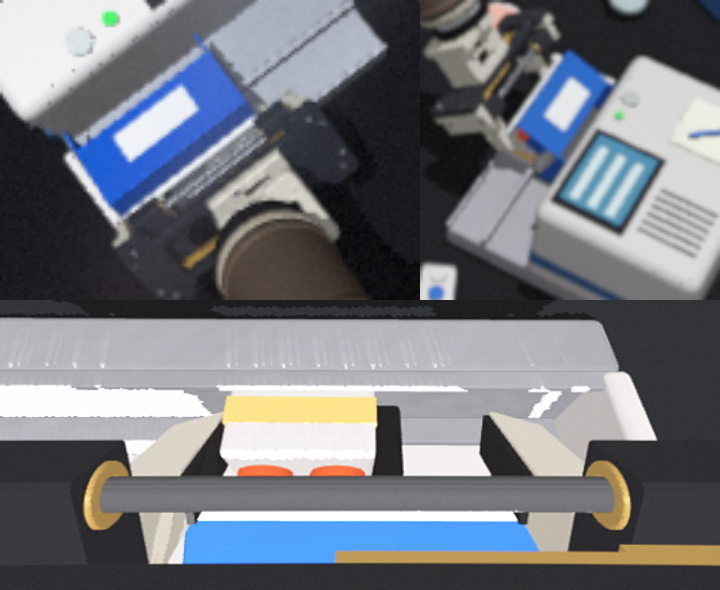

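The pack is in the bay against the black stop. The push force jumped to 5.4 N at TCP y 52.9, with about 54 expected. Next I back off, lower the cover by reversing the lift, and withdraw.

Run:
```python
from h import *
try:
    x,_,z=tcp(.37,32,0)
    r.line_to(W([x,40.5,z]),max_speed=40);st("back")
    for p in (tcp(.34,21,40.5),tcp(.22,18,40.5),tcp(.12,13,40.5),tcp(0,9,40.5),tcp(0,9,40.5,4),[-80,40.5,34]): r.line_to(W(p),max_speed=50);st("out")
    r.line_to(W([-125,40.5,60]),max_speed=100)
    r.dwell(.3);st();w=shot("wrist","w6");t=shot("top","t6");s=shot("scene","s6")
except Exception as e: print(repr(e));st()
c=cv2.imread("pics/t6.png")[170:270,160:300];s=cv2.imread("pics/s6.png")[150:270,280:400];w=cv2.imread("pics/w6.png")
cv2.imwrite("pics/w6c.png",np.vstack([np.hstack([cv2.resize(c,(420,300)),cv2.resize(s,(300,300))]),cv2.resize(w[150:],(720,290))]))
```

```text
back t 25.19 A [-4.7 39.9 50. ] F [-2.1 -1.  -2. ] gap 91.7 q [ 0.64  0.82 -1.05  2.29  2.36  0.4  -0.07]
out t 25.57 A [-14.4  40.7  56.7] F [-2.3  0.2 -0.3] gap 92.2 q [ 0.67  0.8  -1.06  2.31  2.35  0.38 -0.08]
out t 25.95 A [-24.8  40.5  50.2] F [-1.8 -0.8 -0.5] gap 91.6 q [ 0.69  0.82 -1.07  2.33  2.38  0.4  -0.08]
out t 26.3 A [-34.2  40.6  46.7] F [-2.9  0.2  0.2] gap 91.6 q [ 0.71  0.83 -1.08  2.34  2.4   0.42 -0.08]
out t 26.68 A [-43.1  40.7  40. ] F [-4.1 -0.7  0.2] gap 91.7 q [ 0.72  0.85 -1.09  2.36  2.42  0.44 -0.08]
out t 26.93 A [-45.3  40.4  38. ] F [ 0.1 -0.4 -0.3] gap 91.7 q [ 0.73  0.86 -1.09  2.37  2.43  0.45 -0.08]
out t 27.77 A [-79.8  40.3  34.1] F [ 0.5 -0.6 -0.2] gap 91.8 q [ 0.81  0.87 -1.11  2.42  2.47  0.46 -0.09]
 t 28.73 A [-124.6   40.8   59.9] F [-0.1 -0.1  0.3] gap 92.0 q [ 0.94  0.78 -1.16  2.48  2.48  0.37 -0.09]
```

View pics/w6c.png

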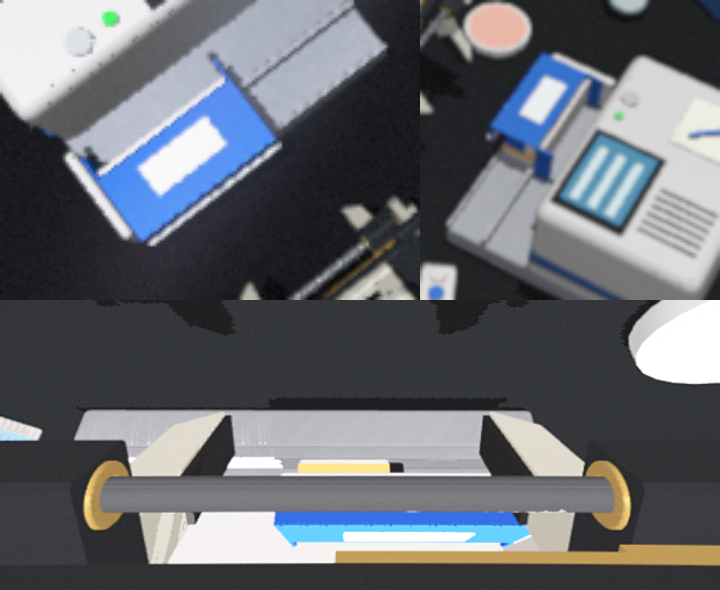

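Run:
```python
from h import *
w,t,t0=load("w6"),load("t6"),load("top1")
h=cv2.cvtColor(w["color"],cv2.COLOR_RGB2HSV);m=cv2.inRange(h,(15,60,150),(30,255,255));m[:290]=0;m[330:]=0
ys,xs=np.nonzero(m);v=ys.mean();print("band u",xs[ys==int(v)].min(),xs[ys==int(v)].max()+1,"v",v)
for z in(36,44,52): print(z,[proj(w,W([-20,y,z])).round(1) for y in(8,60,72)])
def lab(c):
    k=cv2.inRange(c["color"],(200,200,200),(255,255,255));n,_,s,ce=cv2.connectedComponentsWithStats(k[205:240,205:240]);i=1+s[1:,4].argmax();return ce[i]+205,s[i,4]
print("label before/after",lab(t0),lab(t))
```

```text
band u 73 482 v 310.3194011228946
36 [array([233.2, 297.1]), array([302.5, 297. ]), array([318.5, 297. ])]
44 [array([232.5, 307.6]), array([302.9, 307.6]), array([319.1, 307.6])]
52 [array([231.8, 318.6]), array([303.3, 318.5]), array([319.8, 318.5])]
label before/after (array([220.36826347, 221.53293413]), np.int32(334)) (array([220.36826347, 221.53293413]), np.int32(334))
```

```bash
python3 -c "
from h import *
st();r.job_done()"
```

```text
t 28.88 A [-124.8   40.7   59.9] F [ 0.5 -0.5  0.2] gap 91.6 q [ 0.94  0.78 -1.16  2.48  2.48  0.37 -0.09]
the job is handed in; nothing more can be done
```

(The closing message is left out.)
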